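Bring a trolley wheel's tyre valve round for the pump

ROBOT

A 6-joint arm with a two-finger parallel gripper is mounted at the origin on a cart in front of the work surface, level with it; the furniture and walls round the work are solid. World frame = base frame: x ahead of the robot, y to its left, z up, the work surface at z = 0. Lengths are in m, angles in rad, forces in N, time in s.
With the tool pointing down it reaches from about 0.35 to 0.975 m from the base axis. Payload 7.1 kg.
Tool frame: the origin (TCP) lies midway between the tips of the shut fingers; the grasp point (between the pads) lies 19 mm behind it; z points along the fingers, x is the direction in which the jaws open and shut, and the axes are right-handed (so a half turn about z gives the same grasp; the last joint's range is limited). The gripper opens to 88 mm and grips with 3 to 60 N. Pads are 20 mm wide; open, the fingers measure 115 mm over their backs; the gripper's body (75 mm by 178 mm) begins 61 mm behind the grasp point.
Start: joints at [-1.212, 0.423, 1.63, -0, 1.089, -0.019], TCP at [0.231, -0.581, 0.223] pointing down, gripper open.
Joint ranges: [-3, 3], [-0.9, 2.11], [0.09, 2.58], [-1.31, 4.45], [0.11, 2.69], [-2.54, 2.54]. Speed limits (rad/s): [2.39, 2.39, 3.01, 3.14, 3.14, 3.14].

INTERFACE

Orientations are given as a unit quaternion [w, x, y, z].
In Python, from station import move_pose, movel, movej, command_gripper, wait, inverse_kinematics, read_camera, camera_info, MotionError, job_done, get_time, get_joint_pos, get_qvel, get_effort, get_tcp_pos, get_ee_rot, get_ft_force, get_ft_torque, get_grip_width gives the robot as it stands. Calls block until the motion is done:
- move_pose(position, orientation): joint-space move of the TCP to a pose.
- movel(position, frame=None, v=0.15, until_force=None): straight line of the TCP; frame=None keeps the orientation; v is the mean speed in m/s. With until_force (N) it stops when the force on the tool has changed by that much, and returns True; else False.
- movej(angles): joint-space move.
- command_gripper(opening): opening from 0.0 (shut) to 1.0 (fully open); the grip force is fixed at half the most; returns when the fingers have stopped.
- wait(seconds).
- inverse_kinematics(position, orientation): joint angles nearest the present ones, or None.
- read_camera(name): name is "side" or "top"; returns the picture (384x512x3 uint8, red, green, blue); there is no depth.
- camera_info(name): a dict with "intrinsics" (3x3 intrinsics, pixels), "dist" ([k1, k2, p1, p2, k3] as OpenCV has them; the pictures are not rectified), "T" (4x4, takes a point from camera to world coordinates). Camera axes: x right, y up, looking along -z (the intrinsics and any distortion apply to the point x, -y, -z); pixel columns grow to the right and rows downward; lengths in m; the calibration is good to about 2 mm. A picture is of the moment at which its call begins. camera_info takes no time and is no camera call.
A pose or a line that the arm cannot do raises MotionError and nothing moves.
- job_done(): hands the job in, once; it reports no verdict.
Readings, each from a call of its own:
- get_time(): time.
- get_joint_pos(): joint angles.
- get_qvel(): joint speeds.
- get_effort(): joint torques, N m.
- get_tcp_pos(): TCP position.
- get_ee_rot(): TCP orientation.
- get_ft_force(): force on the tool from outside, world axes, zero at the start.
- get_ft_torque(): the same for the moment, N m.
- get_grip_width(): opening from 0.0 (shut) to 1.0 (fully open).
Only numpy, scipy, OpenCV 4.12 (cv2) and the standard library are available. Lean on these libraries where they do the work, as an engineer would, in place of code of your own. Each camera call takes 0.05 s, during which the arm holds its last target.

TASK

The plaster-sack trolley's wheel hangs loose on the stub axle of the bench stand and has to be set for pumping: turn it gently by pushing its spokes with the fingertips, spoke after spoke as needed, until the tyre valve sits at the very bottom of the wheel, straight below the hub, so that its stem points straight up at the hub. Push on the spokes only, not on the tyre or the valve stem; do not grip the wheel, set it spinning or draw it off its axle, and leave the things around it where they are. Leave the wheel standing still like that, with the hand clear.

Things in the scene. Friction and masses are not known exactly. Their poses are not given: they have to be found in the camera images.
- wheel_stand: fixed grey stand on a 3 mm mat: round foot 148 mm across, 34 mm wide post behind the wheel, stub axle. Origin: centre of the foot's underside; x horizontal, from the wheel's face to its back (about away from the robot), y left as seen from the front, z up. The axle points to the front and up along (-0.766, 0, 0.643): the wheel's plane leans back 40 degrees; up its face is (0.643, 0, 0.766)
- hub_centre (a point): centre of the wheel, on the axle in the wheel's mid-plane, 142 mm above the origin of wheel_stand, fixed to the stand. The axle's end stands out 28 mm to the front. Behind the spokes there is free room for a fingertip: nothing within 35 mm behind the mid-plane but the hub, the axle and its collar, and farther back only the post, straight below the axle
- wheel (a joint): wheel angle in rad: 0 (or any whole turn, 6.283) with the valve straight below the hub, stem pointing up; grows counter-clockwise as seen from the front (the robot's side). Starts between 1.3 and 4.98; turns endlessly both ways. Bearing friction of 0.08 N m (1.6 N at mid-spoke) makes it stop where the pushing stops
- spokes: five straight grey spokes 72 degrees apart, 11 mm wide, 15 mm deep, centred on the mid-plane, from the hub (18 mm radius, 36 mm long) to the rim (76 mm inner radius). Gaps about 50 mm wide at 49 mm radius. Turns with the wheel; origin at the hub centre; z along the axle to the front, x along the spoke opposite the valve, which points straight up at joint value 0
- tyre: black tyre on the grey rim, 228 mm outside diameter, 37 mm wide (it stands 18 mm in front of the mid-plane). Origin at the hub centre, axes as for spokes
- valve_stem: the tyre's valve: a straight brass stem 8 mm thick on a black rubber foot, in the mid-plane; it stands on the inside of the rim in the middle of one gap between two spokes, and points 30 mm inward at the hub. Origin at the hub centre, axes as for spokes (the stem lies along -x, from 76 to 46 mm radius)
- valve_foot (a point): where the stem leaves the rim, 76 mm from the hub centre
- valve_tip (a point): the inner end of the valve stem, 46 mm from the hub centre
- wheel_bush (a joint): how far the wheel has been drawn forward along its axle, in m: 0 fully home; nothing but its weight keeps it there (it takes about 6 N to draw it forward)
- wrench: small steel spanner, 148 x 28 x 6 mm, lying on the mat; origin at the middle of its underside
- jar_oil: small brown oil bottle with a black cap, 38 mm across, 68 mm tall, standing left of the mat; origin at the centre of its underside
- masking_tape: roll of masking tape, 96 mm across, 25 mm tall, lying on the table left of the wheel; origin at the centre of its underside
- caliper: steel sliding caliper, 170 x 50 x 8 mm, lying on the table far left; origin at the middle of its underside
- measuring_cup: grey plastic cup, 68 mm across, 70 mm tall, right of the wheel; origin at the centre of its underside
- mixing_bowl: green rubber mixing bowl, 116 mm across, 66 mm tall, behind the wheel to the right; origin at the centre of its underside

How it is judged:
On the way:
1. the fingers push on a spoke (contact force between the fingers and spokes above 0.1 N), for 0.02 s.
At the end, for the whole second after the job is handed in: The valve's foot lies below the hub, within 10 mm to either side of straight below it (the wheel within about 7.5 degrees of joint value 0 or a whole turn); the wheel stands still and is fully home on its axle (within 4 mm); the things around it lie within 30 mm of where they were (y of valve_foot in the frame of wheel_stand between -0.01 and 0.01 m and z of valve_foot in the frame of wheel_stand below 0.11 m and velocity of joint wheel between -0.05 and 0.05 rad/s and value of joint wheel_bush below 0.004 m and distance of each of wrench, jar_oil, masking_tape, caliper, measuring_cup, mixing_bowl from where it was at the start of the episode below 0.03 m); the robot touches nothing.
It fails at once if the valve stem is pushed (over 2 N) (contact force between the fingers and valve_stem above 2 N).
It fails at once if the wheel is turned by its tyre rather than by a spoke (contact force between the fingers and tyre above 1 N and contact force between the fingers and spokes below 0.05 N and (velocity of joint wheel above 0.25 rad/s or velocity of joint wheel below -0.25 rad/s)).
It fails at once if the wheel is gripped or struck hard (over 25 N on a spoke) or set spinning (over 6 rad/s) (contact force between the fingers and spokes above 25 N or velocity of joint wheel above 6 rad/s or velocity of joint wheel below -6 rad/s).
It fails at once if the wheel is drawn off its axle by 10 mm or more (value of joint wheel_bush above 0.01 m).
It fails at once if one of the things around the wheel is lifted or pushed away (over 30 mm) (distance of any of wrench, jar_oil, masking_tape, caliper, measuring_cup, mixing_bowl from where it was at the start of the episode above 0.03 m).
It also fails if it takes over 48 s, if anything falls off the work surface, if the arm or the gripper's body presses on something with over 40 N, if the wrist force passes 120 N, or if a joint passes its speed limit or range.

## Working session

There is one attempt and no reset: what is moved stays moved. The work goes in short steps, each a Python script; the robot and the scene stay as the last script left them, time stands still between calls to the robot, and variables do not carry over. Pictures are saved under pics/ and viewed, and the job is handed in when it is done.

```bash
ls; mkdir -p pics; python3 - <<'E'
from station import *
import cv2,numpy as np
for n in ("side","top"):
    im=read_camera(n); cv2.imwrite(f"pics/{n}0.png",cv2.cvtColor(im,cv2.COLOR_RGB2BGR))
    i=camera_info(n); print(n,np.round(i["intrinsics"],1).tolist(),i["dist"],np.round(i["T"],3).tolist())
print(get_time(),get_ee_rot(),get_tcp_pos())
E
```

```text
pics
side [[470.1, 0.0, 246.6], [0.0, 470.1, 193.2], [0.0, 0.0, 1.0]] [-0.15645752  0.          0.          0.          0.        ] [[-0.281, 0.547, -0.788, -0.678], [-0.96, -0.145, 0.241, 0.301], [0.018, 0.824, 0.566, 0.955], [0.0, 0.0, 0.0, 1.0]]
top [[436.4, 0.0, 257.0], [0.0, 436.4, 195.0], [0.0, 0.0, 1.0]] [-0.1646856  0.         0.         0.         0.       ] [[-0.003, 0.993, -0.117, 0.353], [-1.0, -0.002, 0.009, -0.052], [0.009, 0.117, 0.993, 1.439], [0.0, 0.0, 0.0, 1.0]]
0.1 [-3.97921725e-04  8.27316507e-01 -5.61735623e-01 -5.73744194e-04] [ 0.23039346 -0.58042945  0.22198254]
```

View pics/side0.png

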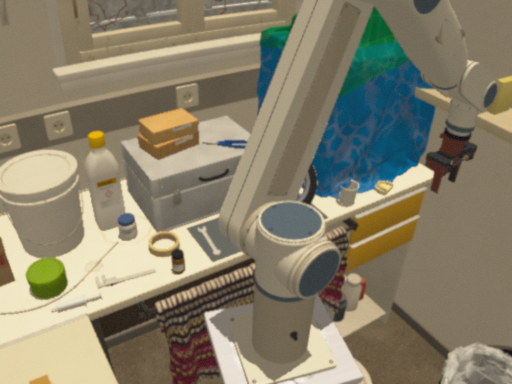

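View pics/top0.png

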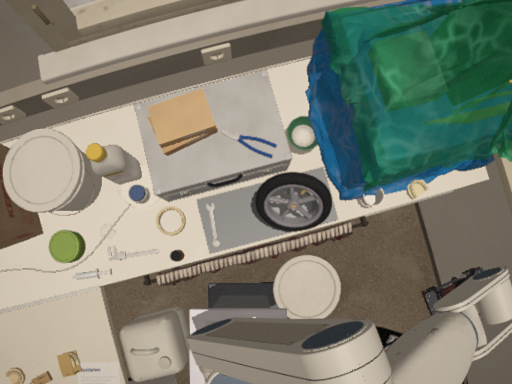

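The top view shows the wheel at about (293,201), with the spanner left of it. In the side view the arm hides the wheel, apart from a piece of tyre at about (310,185). I'll enlarge the top view and locate the tyre.

```bash
cat > h.py <<'E'
import numpy as np,cv2
from station import *
def ray(n,uv):
    i=camera_info(n);K=np.array(i["intrinsics"]);T=np.array(i["T"])
    p=cv2.undistortPoints(np.array([[uv]],float),K,np.array(i["dist"]))[0,0]
    d=T[:3,:3]@np.array([p[0],-p[1],-1.]);return T[:3,3],d/np.linalg.norm(d)
def onplane(n,uv,p0,nn):
    o,d=ray(n,uv);nn=np.array(nn,float);return o+d*((np.array(p0)-o)@nn)/(d@nn)
def onz(n,uv,z): return onplane(n,uv,[0,0,z],[0,0,1])
def proj(n,P):
    i=camera_info(n);K=np.array(i["intrinsics"]);T=np.array(i["T"])
    q=(np.atleast_2d(P)-T[:3,3])@T[:3,:3]; q=q*[1,-1,-1]
    return cv2.projectPoints(q,np.zeros(3),np.zeros(3),K,np.array(i["dist"]))[0][:,0]
def snap(n,name,crop=None,s=1):
    im=cv2.cvtColor(read_camera(n),cv2.COLOR_RGB2BGR); cv2.imwrite(f"pics/{name}_raw.png",im)
    if crop: im=im[crop[1]:crop[3],crop[0]:crop[2]]
    if s!=1: im=cv2.resize(im,None,fx=s,fy=s,interpolation=cv2.INTER_CUBIC)
    cv2.imwrite(f"pics/{name}.png",im)
E
python3 - <<'E'
from h import *
im=cv2.imread("pics/top0.png"); c=im[160:245,190:350]
cv2.imwrite("pics/topc.png",cv2.resize(c,None,fx=5,fy=5,interpolation=cv2.INTER_CUBIC))
g=im.max(2); m=(g<45).astype(np.uint8); m[:160]=0;m[240:]=0;m[:,:245]=0;m[:,340:]=0
cs,_=cv2.findContours(m,cv2.RETR_EXTERNAL,cv2.CHAIN_APPROX_NONE)
c=max(cs,key=cv2.contourArea);print(cv2.contourArea(c),cv2.boundingRect(c),cv2.fitEllipse(cv2.convexHull(c)))
e=cv2.fitEllipse(cv2.convexHull(c))
for z in (.13,.145,.16): print(z,onz("top",e[0],z))
for uv in [(177,255),(213,241),(171,221)]: print(uv,onz("top",uv,0.02))
# mat corners
for uv in [(198,195),(207,249),(336,170),(338,215)]: print(uv,onz("top",uv,0.003))
E
```

```text
3345.5 (255, 173, 76, 58) ((292.9512634277344, 201.45809936523438), (57.328125, 76.18914794921875), 90.84971618652344)
0.13 [ 0.48702325 -0.17204438  0.13      ]
0.145 [ 0.4854873  -0.17066617  0.145     ]
0.16 [ 0.48395136 -0.16928795  0.16      ]
(177, 255) [0.32435047 0.1955975  0.02      ]
(213, 241) [0.36996047 0.07855959 0.02      ]
(171, 221) [0.43482864 0.21676647 0.02      ]
(198, 195) [0.52220095 0.13111754 0.003     ]
(207, 249) [0.34396895 0.09970963 0.003     ]
(336, 170) [ 0.60586481 -0.33041437  0.003     ]
(338, 215) [ 0.45441125 -0.33340524  0.003     ]
```

View pics/topc.png

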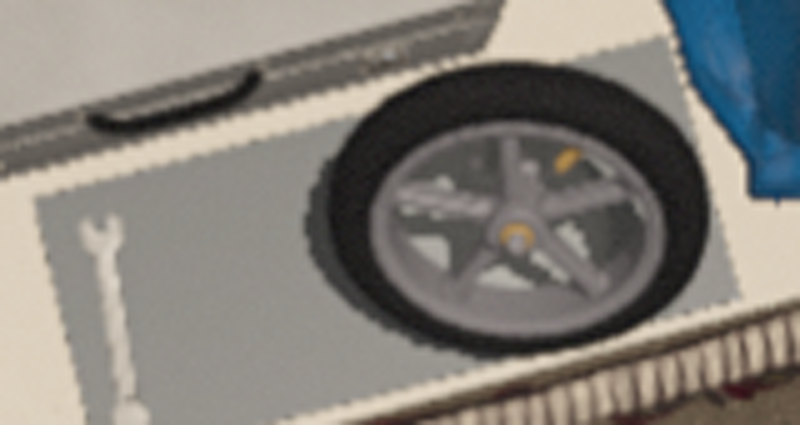

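The valve (brass) is at crop (568,160), which is pixel (303.6,192) in the full image, up and right of the hub, with the axle end at about (293,206.5). The wheel therefore needs about 130–140° clockwise. Next I'll check reach for the tool along the axle, then look for an arm pose that clears the side view.

```bash
python3 - <<'E'
from h import *
from scipy.spatial.transform import Rotation as R
print("hub side px",proj("side",[[.485,-.17,.145]]), proj("side",[[0,0,0.],[0,0,.35]]))
hub=np.array([.485,-.17,.145])
for yaw in (0,10):
  y=np.radians(yaw);Rz=R.from_euler('z',y).as_matrix()
  a=Rz@[-.766,0,.643];up=Rz@[.643,0,.766];left=np.cross(a,up)*1; left=Rz@[0,1,0]
  for tilt in (0,15,30):   # tool turned toward vertical by tilt
    for roll in (0,90,180,-90):
      z=-a; z=R.from_rotvec(np.radians(tilt)*left).apply(z)
      x=left.copy(); yy=np.cross(z,x); M=np.c_[x,yy,z]@R.from_euler('z',roll,degrees=True).as_matrix()
      q=R.from_matrix(M).as_quat()[[3,0,1,2]]
      s=''
      for th in range(0,360,30):
        p=hub+.05*(np.cos(np.radians(th))*up - np.sin(np.radians(th))*left)
        r=[inverse_kinematics(p+k*a,q) for k in (-.01,.06)]
        s+='1' if all(v is not None for v in r) else '0'
        if th==0: j=r[0]
      print(yaw,tilt,roll,s,None if j is None else np.round(j,2))
E
```

```text
hub side px [[281.69522722 181.23247224]] [[279.58167721 342.88446469]
 [290.09428833 234.35321129]]
0 0 0 111111111111 [-0.57  0.34  2.34  2.18  0.53  2.07]
0 0 90 000000000000 None
0 0 180 111111111111 [-0.57  0.34  2.34  2.18  0.53 -1.07]
0 0 -90 111111111111 [-0.57  0.34  2.34  2.18  0.53  0.5 ]
0 15 0 000000000000 None
0 15 90 111111111111 [-0.49  0.26  2.21  1.16  0.3  -1.55]
0 15 180 111111111111 [-0.49  0.26  2.21  1.16  0.3   0.02]
0 15 -90 111111111111 [-0.49  0.26  2.21  1.16  0.3   1.59]
0 30 0 111100011111 [-0.41  0.27  2.05  0.28  0.52 -2.21]
0 30 90 111111111111 [-0.41  0.27  2.05  0.28  0.52 -0.64]
0 30 180 111111111111 [-0.41  0.27  2.05  0.28  0.52  0.94]
0 30 -90 111111111100 [-0.41  0.27  2.05  0.28  0.52  2.51]
10 0 0 111111111111 [-0.65  0.35  2.3   1.85  0.62  2.2 ]
10 0 90 111000000000 [-0.65  0.35  2.3   1.85  0.62 -2.51]
10 0 180 111111111111 [-0.65  0.35  2.3   1.85  0.62 -0.94]
10 0 -90 111111111111 [-0.65  0.35  2.3   1.85  0.62  0.63]
10 15 0 000000000000 None
10 15 90 111111111111 [-0.54  0.27  2.18  1.11  0.43 -1.69]
10 15 180 111111111111 [-0.54  0.27  2.18  1.11  0.43 -0.12]
10 15 -90 111111111111 [-0.54  0.27  2.18  1.11  0.43  1.45]
10 30 0 100000000111 [-0.43  0.28  2.04  0.37  0.57 -2.47]
10 30 90 111111111111 [-0.43  0.28  2.04  0.37  0.57 -0.9 ]
10 30 180 111111111111 [-0.43  0.28  2.04  0.37  0.57  0.67]
10 30 -90 111111111111 [-0.43  0.28  2.04  0.37  0.57  2.24]
```

The tool along the axle is reachable all round with roll 0, 180 or -90. The base hides the wheel in the side view, so I'll measure pose, yaw and angle from the top view, using the known geometry of the stand.

```bash
cat >> h.py <<'E'
def brass(im,box=(255,173,331,231)):
    hsv=cv2.cvtColor(im,cv2.COLOR_BGR2HSV)
    m=cv2.inRange(hsv,(8,90,70),(32,255,255)); k=np.zeros_like(m); k[box[1]:box[3],box[0]:box[2]]=1; m=m*k
    n,l,st,c=cv2.connectedComponentsWithStats(m)
    return [(st[i,4],tuple(np.round(c[i],2)),st[i,:4].tolist(),np.argwhere(l==i)[:,::-1]) for i in range(1,n)]
def frame(yaw):
    c,s=np.cos(yaw),np.sin(yaw);Rz=np.array([[c,-s,0],[s,c,0],[0,0,1]])
    return Rz@[-.766,0,.643],Rz@[.643,0,.766],Rz@[0,1,0.]   # axle, up, left
E
python3 - <<'E'
from h import *
im=cv2.imread("pics/top0.png")
for b in brass(im): print(b[:3])
g=im.max(2); m=(g<45).astype(np.uint8); m[:160]=0;m[240:]=0;m[:,:245]=0;m[:,340:]=0
cs,_=cv2.findContours(m,cv2.RETR_EXTERNAL,cv2.CHAIN_APPROX_NONE)
c=max(cs,key=cv2.contourArea)
vis=cv2.resize(im[160:245,240:345],None,fx=6,fy=6,interpolation=cv2.INTER_CUBIC)
h=cv2.convexHull(c); e=cv2.fitEllipse(h);print("outer",e)
# rim: outer border of the non-black inside
f=np.zeros_like(m);cv2.drawContours(f,[c],-1,1,-1); inner=((f==1)&(m==0)).astype(np.uint8)
cs2,_=cv2.findContours(inner,cv2.RETR_EXTERNAL,cv2.CHAIN_APPROX_NONE)
c2=cv2.convexHull(max(cs2,key=cv2.contourArea)); e2=cv2.fitEllipse(c2);print("rim",e2)
for ee,col in((e,(0,0,255)),(e2,(0,255,0))):
    cv2.ellipse(vis,(((ee[0][0]-240+.5)*6,(ee[0][1]-160+.5)*6),(ee[1][0]*6,ee[1][1]*6),ee[2]),col,1)
cv2.imwrite("pics/ell.png",vis)
hub=np.array([.485,-.17,.145])
for yaw in range(-20,25,5):
    a,up,l=frame(np.radians(yaw)); th=np.linspace(0,2*np.pi,200)
    pts=np.array([hub+.018*a+.09*(np.cos(t)*up+np.sin(t)*l) for t in th])
    ee=cv2.fitEllipse(proj("top",pts).astype(np.float32))
    print(yaw,np.round(ee[2],2),np.round(ee[1],1),np.round(ee[1][0]/ee[1][1],3))
E
```

```text
(np.int32(18), (np.float64(302.78), np.float64(191.39)), [301, 189, 5, 6])
(np.int32(14), (np.float64(292.79), np.float64(205.93)), [290, 205, 7, 3])
outer ((292.9512634277344, 201.45809936523438), (57.328125, 76.18914794921875), 90.84971618652344)
rim ((292.9944763183594, 205.65928649902344), (44.22148513793945, 60.13050842285156), 93.22212219238281)
-20 106.64 [44.4 61. ] 0.727
-15 101.07 [44.1 61. ] 0.724
-10 95.53 [43.9 61. ] 0.719
-5 90.04 [43.5 61. ] 0.714
0 84.6 [43.2 61. ] 0.708
5 79.22 [42.8 61. ] 0.702
10 73.88 [42.4 61. ] 0.695
15 68.61 [41.9 61. ] 0.688
20 63.39 [41.4 61. ] 0.68
```

View pics/ell.png

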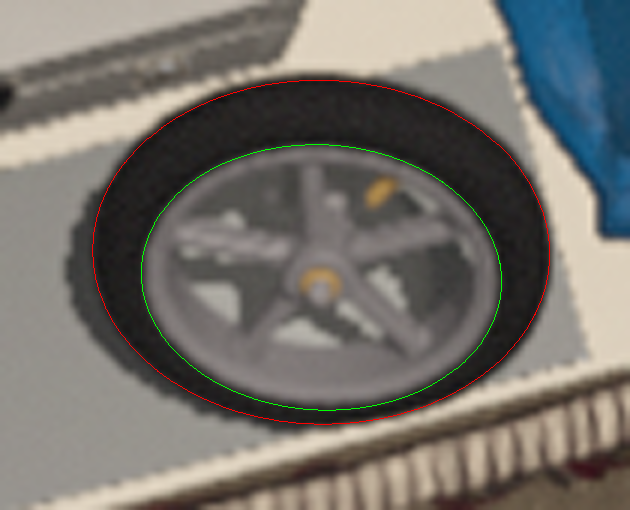

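Both ellipses fit well. Their axes give a yaw of about -6° (outer) to -8° (rim). Now the hub position and wheel angle.

```bash
python3 - <<'E'
from h import *
yaw=np.radians(-6.5);a,up,l=frame(yaw)
for name,uv,k in (("rim",(292.99,205.66),.016),("axle end",(292.9,207.8),.028),("outer",(292.95,201.46),.0)):
    p=onz("top",uv,.145+.643*k); print(name,p-k*a)
hub=onz("top",(292.99,205.66),.145+.643*.016)-.016*a
for hh in (hub,):
  for yd in (-3,-6.5,-10):
    a,up,l=frame(np.radians(yd))
    p=onplane("top",(302.78,191.39),hh,a)-hh
    u,v=p@up,p@(-l); print(yd,"valve r",np.hypot(u,v),"joint",np.arctan2(v,-u))
    # spoke ends in front face, measured px from picture (x/6+240-.5)
    for uv6 in ((312,170),(450,228),(420,348),(252,352),(178,238)):
        uv=(uv6[0]/6+239.6,uv6[1]/6+159.6)
        p=onplane("top",uv,hh+.0075*a,a)-hh; u,v=p@up,p@(-l); print("   spoke r",np.round(np.hypot(u,v),3),"ang(ccw from bottom)",np.round(np.degrees(np.arctan2(v,-u)),1))
E
```

```text
rim [ 0.48411614 -0.17107179  0.145     ]
axle end [ 0.48621948 -0.17106297  0.145     ]
outer [ 0.48548161 -0.17066231  0.145     ]
-3 valve r 0.050644208304092664 joint 2.644957597639243
   spoke r 0.064 ang(ccw from bottom) -170.5
   spoke r 0.067 ang(ccw from bottom) 115.8
   spoke r 0.079 ang(ccw from bottom) 45.0
   spoke r 0.071 ang(ccw from bottom) -24.4
   spoke r 0.073 ang(ccw from bottom) -100.4
-6.5 valve r 0.051454547798899866 joint 2.695652961942763
   spoke r 0.063 ang(ccw from bottom) -168.5
   spoke r 0.068 ang(ccw from bottom) 120.0
   spoke r 0.077 ang(ccw from bottom) 48.6
   spoke r 0.072 ang(ccw from bottom) -21.4
   spoke r 0.072 ang(ccw from bottom) -95.7
-10 valve r 0.0522168661765916 joint 2.7442039548070642
   spoke r 0.062 ang(ccw from bottom) -166.5
   spoke r 0.069 ang(ccw from bottom) 124.1
   spoke r 0.075 ang(ccw from bottom) 52.5
   spoke r 0.073 ang(ccw from bottom) -18.5
   spoke r 0.072 ang(ccw from bottom) -90.9
```

The three estimates agree: hub at (0.485,-0.171,0.145), wheel angle about 156° (2.7 rad). The plan is to insert the shut fingers along the axle in the upper-left gap (about 228°, no valve there). I then push the spoke at 192° clockwise over the top in an arc.

```bash
cat >> h.py <<'E'
from scipy.spatial.transform import Rotation as R
HUB=np.array([.485,-.171,.145]); YAW=np.radians(-6.5); A,UP,L=frame(YAW)
M=np.c_[-L,np.cross(-A,-L),-A]; Q=R.from_matrix(M).as_quat()[[3,0,1,2]]
def fp(deg,k,r=.049):
    t=np.radians(deg); return HUB+r*(-np.cos(t)*UP-np.sin(t)*L)+k*A
E
python3 - <<'E'
from h import *
for p in ((.27,-.3,.4),(.25,-.35,.35),(.3,-.25,.38)):
    v=inverse_kinematics(p,Q); print(p,None if v is None else np.round(v,2))
for d in (228,200,170,140,110,80,60,45): 
    print(d,np.round(fp(d,-.012),3),[None if (v:=inverse_kinematics(fp(d,k),Q)) is None else np.round(v,2) for k in (-.012,.07)])
E
```

```text
(0.27, -0.3, 0.4) [-1.49 -0.26  2.22  0.95  1.18 -0.2 ]
(0.25, -0.35, 0.35) [-1.56 -0.08  2.21  0.99  1.14 -0.39]
(0.3, -0.25, 0.38) [-1.34 -0.33  2.31  0.98  1.05 -0.13]
228 [ 0.519 -0.138  0.162] [array([-0.41,  0.36,  2.4 ,  2.67,  0.52, -1.35]), array([-0.49,  0.12,  2.49,  2.37,  0.42, -1.09])]
200 [ 0.525 -0.159  0.173] [array([-0.46,  0.33,  2.37,  2.54,  0.48, -1.25]), array([-0.55,  0.1 ,  2.46,  2.19,  0.41, -0.95])]
170 [ 0.524 -0.184  0.174] [array([-0.54,  0.34,  2.35,  2.41,  0.49, -1.18]), array([-0.63,  0.12,  2.43,  2.04,  0.44, -0.87])]
140 [ 0.515 -0.206  0.166] [array([-0.61,  0.36,  2.35,  2.33,  0.53, -1.17]), array([-0.71,  0.15,  2.43,  1.99,  0.49, -0.88])]
110 [ 0.5   -0.219  0.15 ] [array([-0.67,  0.41,  2.36,  2.32,  0.58, -1.22]), array([-0.79,  0.2 ,  2.45,  2.  ,  0.55, -0.97])]
80 [ 0.483 -0.219  0.131] [array([-0.7 ,  0.46,  2.39,  2.36,  0.65, -1.31]), array([-0.83,  0.25,  2.48,  2.07,  0.61, -1.09])]
60 [ 0.474 -0.212  0.119] [array([-0.7 ,  0.5 ,  2.42,  2.41,  0.69, -1.37]), array([-0.84,  0.29,  2.51,  2.13,  0.65, -1.19])]
45 [ 0.468 -0.204  0.111] [array([-0.69,  0.52,  2.44,  2.46,  0.73, -1.42]), array([-0.83,  0.31,  2.53,  2.19,  0.67, -1.25])]
```

```bash
python3 - <<'E'
from h import *
command_gripper(0.0); print("grip",get_grip_width(),get_time())
movel([.23,-.5,.38],v=.25); print(get_time())
move_pose([.30,-.27,.38],Q); print(get_time(),np.round(get_joint_pos(),2))
movel(fp(228,.06),v=.2); print(get_time(),np.round(get_joint_pos(),2),get_tcp_pos())
snap("top","t1",(240,150,345,245),6); snap("side","s1",(220,120,350,230),5)
E
```

```text
grip 0.0020569508832631992 1.4417
2.3
3.2417 [-1.36 -0.28  2.28  0.98  1.06 -0.16]
5.5083 [-0.48  0.15  2.49  2.42  0.43 -1.14] [ 0.46430677 -0.13203018  0.20878452]
```

View pics/t1.png

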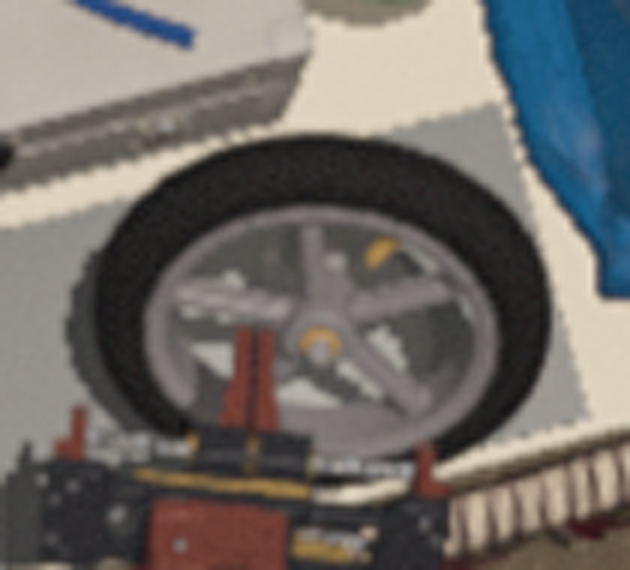

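View pics/s1.png

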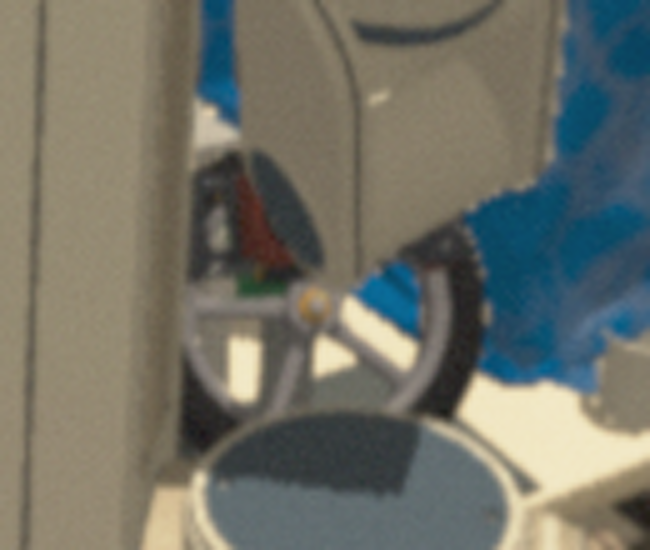

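The top view shows the shut fingers' tip at crop (255,330), in front of the wheel face with everything else untouched. The side view shows the axle end at about (282.7,180.2). I'll triangulate the axle end and check the predicted tip pixel.

```bash
python3 - <<'E'
from h import *
o1,d1=ray("top",(292.9,207.8));o2,d2=ray("side",(282.7,180.2))
s=np.linalg.lstsq(np.c_[d1,-d2],o2-o1,rcond=None)[0];p1=o1+s[0]*d1;p2=o2+s[1]*d2
print("axle end tri",(p1+p2)/2,"gap",np.linalg.norm(p1-p2),"pred",HUB+.028*A)
f=lambda P:np.round((proj("top",P)-[240,150]+.5)*6)
print("tcp px",f([get_tcp_pos()]),"insert",f([fp(228,0.0075),fp(228,-.012)]))
E
```

```text
axle end tri [ 0.46563066 -0.16713892  0.16148674] gap 0.0034697932865288515 pred [ 0.46368987 -0.16857202  0.163004  ]
tcp px [[252. 343.]] insert [[256. 267.]
 [257. 240.]]
```

Triangulation agrees with the prediction to about 2.5 mm. Inserting, then sweeping the arc with a force guard.

```bash
python3 - <<'E'
from h import *
f0=get_ft_force()
r=movel(fp(228,-.012),v=.08,until_force=5); print("ins",r,get_time(),get_tcp_pos(),np.round(get_ft_force()-f0,2))
if not r:
  for d in np.arange(218,74,-12.0):
    r=movel(fp(d,-.012),v=.05,until_force=12); print(d,r,round(get_time(),2),np.round(get_ft_force()-f0,2))
    if r: break
    if d in(194,134): snap("top",f"p{int(d)}",(240,150,345,245),6)
snap("top","t2",(240,150,345,245),6); snap("side","s2",(220,120,350,230),5)
E
```

```text
ins False 6.6583 [ 0.5189036  -0.13819219  0.16256909] [-0.94 -0.15 -0.11]
218.0 False 6.98 [-0.77 -1.08  0.11]
206.0 False 7.34 [-1.07 -1.78  0.34]
194.0 False 7.7 [ 0.07 -1.15 -0.08]
182.0 False 8.11 [-1.11 -0.4   0.08]
170.0 False 8.47 [-0.79 -1.14 -0.53]
158.0 False 8.82 [-0.97 -0.2  -0.1 ]
146.0 False 9.18 [-1.21 -0.31 -0.26]
134.0 False 9.54 [-1.23 -0.46  0.01]
122.0 False 9.95 [-1.   -1.04  0.4 ]
110.0 False 10.31 [-1.28  0.56  0.23]
98.0 False 10.67 [-1.4  -0.28 -0.29]
86.0 False 11.03 [-1.   -0.39 -0.25]
```

View pics/t2.png

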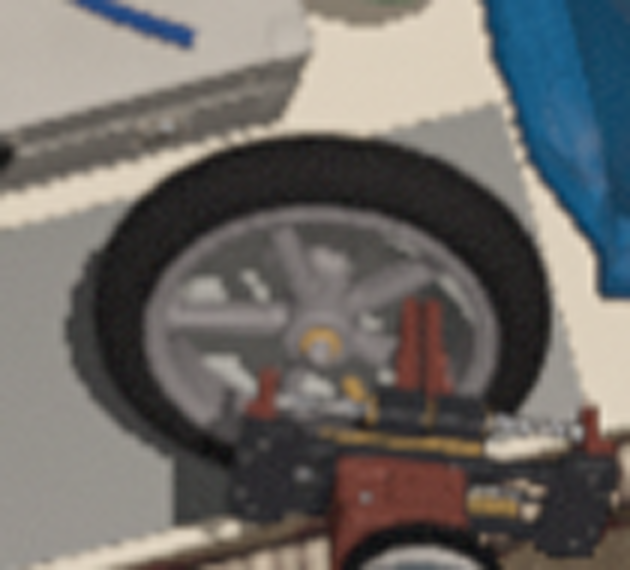

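View pics/s2.png

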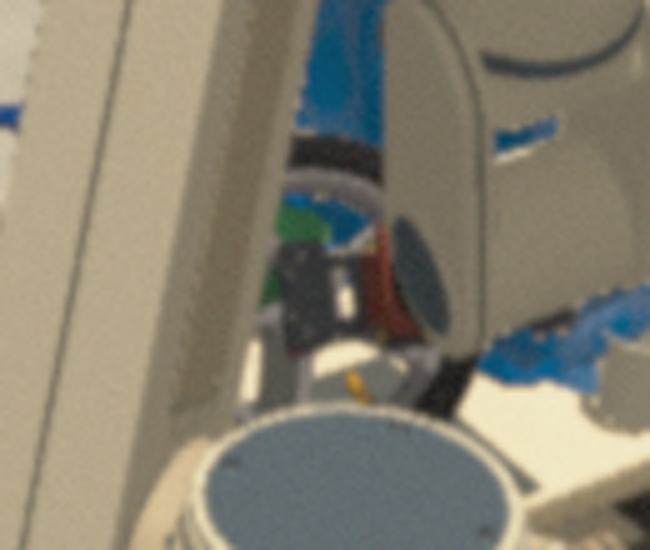

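View pics/p194.png

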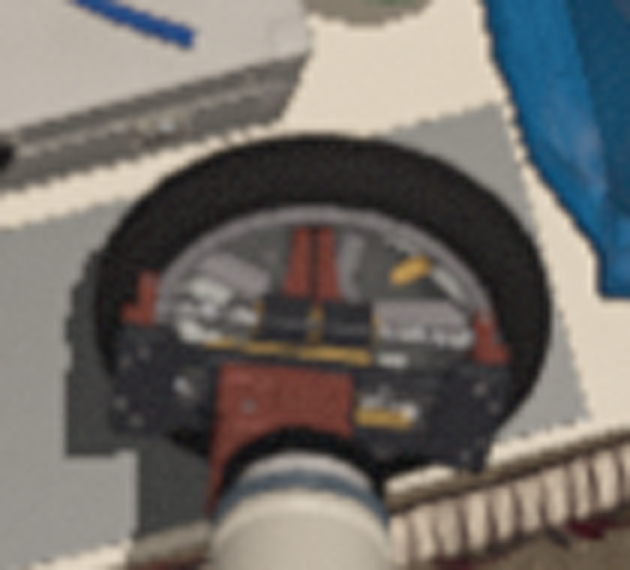

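The wheel follows the finger. The valve is now at crop (353,388) in the top view and (357,385) in the side view, low and a little to the right. Computing the angle.

```bash
cat >> h.py <<'E'
def ang(n,uv,k=0.0,ref=None):
    p=onplane(n,uv,HUB+k*A,A)-HUB; u,v=p@UP,p@(-L); return np.round([np.hypot(u,v)*1e3,np.degrees(np.arctan2(v,-u))],1)
E
python3 - <<'E'
from h import *
im=cv2.imread("pics/t2_raw.png")
for b in brass(im): print(b[:3], ang("top",b[1]))
im=cv2.imread("pics/s2_raw.png")
for b in brass(im,(284,190,300,203)): print("side",b[:3], ang("side",b[1]))
# spokes: front face ends in t2 crop
for uv6 in ((283,238),(427,275),(175,320)): print(uv6,ang("top",(uv6[0]/6+239.6,uv6[1]/6+149.6),.0075))
E
```

```text
(np.int32(13), (np.float64(293.0), np.float64(205.92)), [290, 205, 7, 3]) [18.   7.1]
(np.int32(20), (np.float64(299.85), np.float64(215.85)), [297, 213, 6, 8]) [63.8 26.8]
(np.int32(5), (np.float64(311.2), np.float64(218.2)), [311, 217, 2, 4]) [89.5 46.4]
(np.int32(54), (np.float64(307.87), np.float64(223.31)), [294, 222, 26, 4]) [103.9  34.1]
side (np.int32(23), (np.float64(290.91), np.float64(196.87)), [289, 194, 5, 7]) [57.2 24.3]
(283, 238) [  59.1 -154.5]
(427, 275) [ 61.4 130.3]
(175, 320) [ 72.3 -82.6]
```

Valve at about 25° by valve and spokes, from both views. That leaves a finger-to-wheel offset of 61°, so I push the finger to about 62°, back off, withdraw and look.

```bash
python3 - <<'E'
from h import *
f0=get_ft_force()
for d in (78,70,62):
    r=movel(fp(d,-.012),v=.035,until_force=12); print(d,r,round(get_time(),2),np.round(get_ft_force()-f0,2))
    if r: break
wait(.2)
movel(fp(74,-.012),v=.05); movel(fp(74,.06),v=.1); print(get_time())
movel([.33,-.30,.36],v=.2); print(get_time(),np.round(get_joint_pos(),2))
snap("top","t3",(240,150,345,245),6); snap("side","s3",(220,120,350,230),5)
im=cv2.imread("pics/t3_raw.png")
for b in brass(im): print(b[:3], ang("top",b[1]))
im=cv2.imread("pics/s3_raw.png")
for b in brass(im,(270,170,300,203)): print("side",b[:3], ang("side",b[1]))
E
```

```text
78 False 11.47 [ 0.13  0.29 -1.01]
70 False 11.81 [ 1.01 -0.56 -0.77]
62 False 12.15 [ 1.21  0.4  -0.35]
13.575
14.9833 [-1.28 -0.17  2.26  1.05  0.95 -0.2 ]
(np.int32(13), (np.float64(293.0), np.float64(205.92)), [290, 205, 7, 3]) [18.   7.1]
(np.int32(21), (np.float64(291.43), np.float64(216.52)), [290, 213, 4, 8]) [64.   3.2]
```

View pics/t3.png

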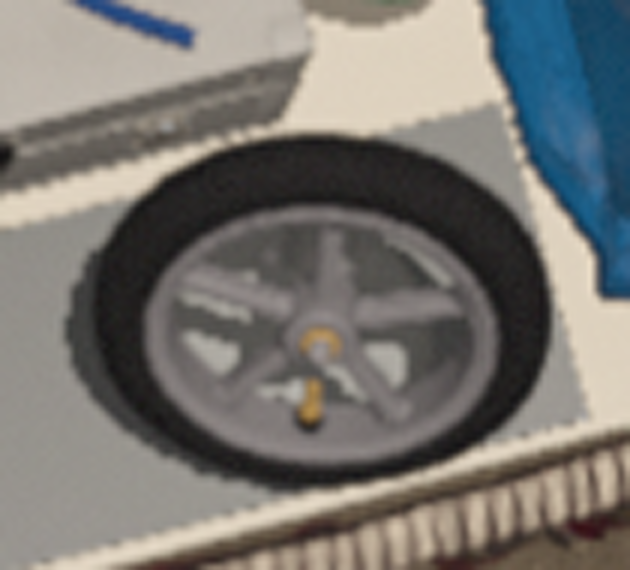

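View pics/s3.png

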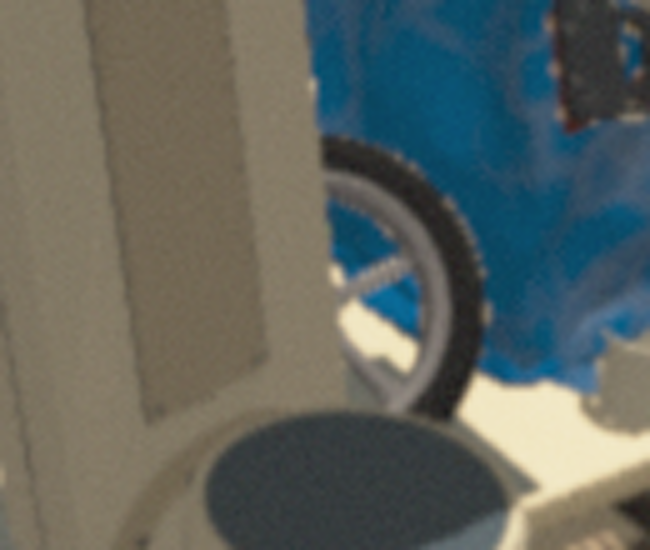

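The valve now sits near the bottom, with its stem from crop (314,382) to its foot at (309,425). The side view is blocked by the arm. I'll cross-check the angle from the five spoke ends under different yaw values, since yaw is the main uncertainty.

```bash
python3 - <<'E'
from h import *
def px(l,oy): return [(x/6+239.6,y/6+oy-.4) for x,y in l]
S0=px([(312,170),(450,228),(420,348),(252,352),(178,238)],160)
S3=px([(333,235),(455,305),(400,415),(228,395),(190,278)],150)
v3=(291.43,216.52)
for yd in (0,-3,-5,-7,-9,-12):
    a,up,l=frame(np.radians(yd)); o=[]
    for S in (S0,S3):
        th=[]
        for uv in S:
            p=onplane("top",uv,HUB+.0075*a,a)-HUB; th.append(np.degrees(np.arctan2(-(p@l),-(p@up))))
        b=np.array([(t-36+36)%72-36 for t in th]); b=np.degrees(np.angle(np.exp(1j*np.radians(b*5))))/5
        o+= [np.round(b,1).tolist(),round(b.std(),2),round(b.mean(),1)]
    p=onplane("top",v3,HUB,a)-HUB
    print(yd,o,"valve",np.round([(p@-l)*1e3,np.degrees(np.arctan2(-(p@l),-(p@up)))],1))
E
```

```text
0 [[7.8, 2.9, 5.5, 9.5, 4.5], np.float64(2.35), np.float64(6.1), [-1.7, -7.6, -2.3, -5.0, -6.8], np.float64(2.38), np.float64(-4.7)] valve [-1.1 -1. ]
-3 [[9.5, 6.7, 8.5, 12.2, 8.5], np.float64(1.78), np.float64(9.1), [-0.1, -3.6, 0.5, -1.8, -3.2], np.float64(1.62), np.float64(-1.6)] valve [1.1 1. ]
-5 [[10.6, 9.2, 10.5, 13.9, 11.2], np.float64(1.54), np.float64(11.1), [1.0, -0.9, 2.3, 0.2, -0.7], np.float64(1.19), np.float64(0.4)] valve [2.5 2.2]
-7 [[11.7, 11.6, 12.6, 15.6, 13.9], np.float64(1.48), np.float64(13.1), [2.1, 1.7, 4.2, 2.2, 1.8], np.float64(0.93), np.float64(2.4)] valve [3.9 3.5]
-9 [[12.9, 14.0, 14.8, 17.2, 16.6], np.float64(1.62), np.float64(15.1), [3.2, 4.3, 6.2, 4.1, 4.4], np.float64(0.97), np.float64(4.4)] valve [5.3 4.8]
-12 [[14.6, 17.4, 18.1, 19.6, 20.8], np.float64(2.11), np.float64(18.1), [4.8, 8.0, 9.2, 6.9, 8.3], np.float64(1.5), np.float64(7.4)] valve [7.5 6.7]
```

Spoke spacing is most consistent at yaw about -7.5°, which puts the wheel at +2.5 to +3.5°. That's inside tolerance, but I'll push another 3° to centre it and take a side picture on the way out as a second check.

```bash
python3 - <<'E'
from h import *
f0=get_ft_force()
movel(fp(74,.06),v=.2); r=movel(fp(74,-.012),v=.08,until_force=5); print(r,get_time())
if not r:
  for d in (66,59):
    r=movel(fp(d,-.012),v=.03,until_force=12); print(d,r,round(get_time(),2),np.round(get_ft_force()-f0,2))
    if r: break
wait(.2); snap("side","s4a",(220,120,350,230),5)
movel(fp(73,-.012),v=.05); movel(fp(73,.06),v=.1); snap("side","s4b",(220,120,350,230),5)
movel([.33,-.30,.36],v=.2)
snap("top","t4",(240,150,345,245),6); wait(.5); snap("top","t4f")
print(get_time())
for b in brass(cv2.imread("pics/t4_raw.png")): print(b[:3], ang("top",b[1]))
for n in("s4a","s4b"):
  for b in brass(cv2.imread(f"pics/{n}_raw.png"),(270,170,300,203)): print(n,b[:3], ang("side",b[1]))
for uv6 in ((333,235),(455,305),(400,415),(228,395),(190,278)): pass
E
python3 -c "
import cv2,numpy as np
a=cv2.imread('pics/s4a.png');b=cv2.imread('pics/s4b.png');cv2.imwrite('pics/s4.png',cv2.resize(np.hstack([a,b]),None,fx=.6,fy=.6))"
```

```text
False 17.5417
66 False 17.92 [-1.08 -0.52  0.77]
59 False 18.27 [-0.27  0.13  0.53]
21.8333
(np.int32(14), (np.float64(292.79), np.float64(205.93)), [290, 205, 7, 3]) [18.   5.1]
(np.int32(23), (np.float64(290.87), np.float64(216.78)), [289, 213, 4, 8]) [65.3  1.8]
s4a (np.int32(1), (np.float64(295.0), np.float64(173.0)), [295, 173, 1, 1]) [ 50.6 116.9]
s4a (np.int32(4), (np.float64(292.25), np.float64(177.0)), [291, 176, 3, 3]) [ 36.4 107.2]
s4a (np.int32(2), (np.float64(295.5), np.float64(177.0)), [295, 177, 2, 1]) [ 46.5 102.3]
s4a (np.int32(4), (np.float64(284.75), np.float64(181.0)), [284, 180, 2, 3]) [ 9.  89.3]
s4a (np.int32(1), (np.float64(296.0), np.float64(180.0)), [296, 180, 1, 1]) [46.  90.3]
s4a (np.int32(1), (np.float64(296.0), np.float64(186.0)), [296, 186, 1, 1]) [47.8 66.7]
s4a (np.int32(1), (np.float64(297.0), np.float64(189.0)), [297, 189, 1, 1]) [54.3 58. ]
s4a (np.int32(2), (np.float64(294.0), np.float64(191.5)), [294, 191, 1, 2]) [50.5 44.6]
s4a (np.int32(5), (np.float64(294.4), np.float64(194.8)), [294, 194, 2, 3]) [58.6 37.5]
s4a (np.int32(13), (np.float64(283.23), np.float64(198.23)), [282, 196, 4, 5]) [54.3 -1.8]
s4b (np.int32(1), (np.float64(299.0), np.float64(170.0)), [299, 170, 1, 1]) [ 67.2 118. ]
s4b (np.int32(7), (np.float64(280.57), np.float64(180.71)), [280, 179, 2, 4]) [   4.8 -113. ]
s4b (np.int32(16), (np.float64(283.5), np.float64(198.19)), [282, 196, 4, 5]) [54.3 -0.9]
```

View pics/t4.png

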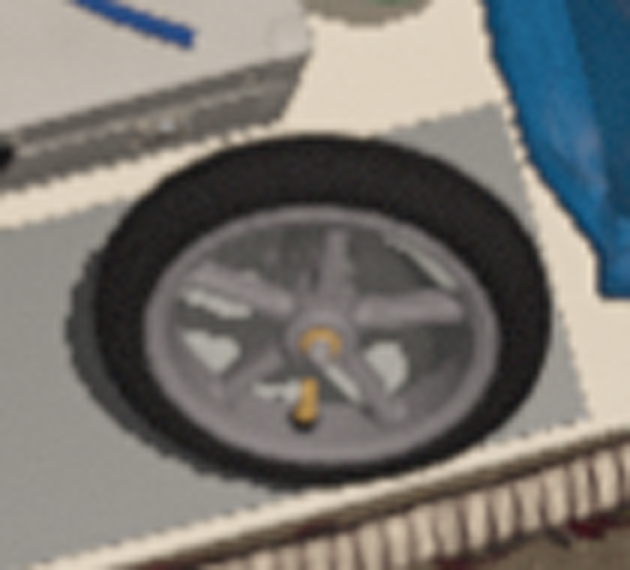

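View pics/s4.png

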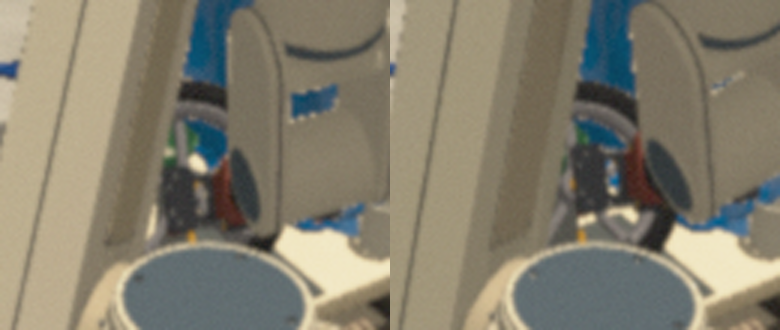

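View pics/t4f.png

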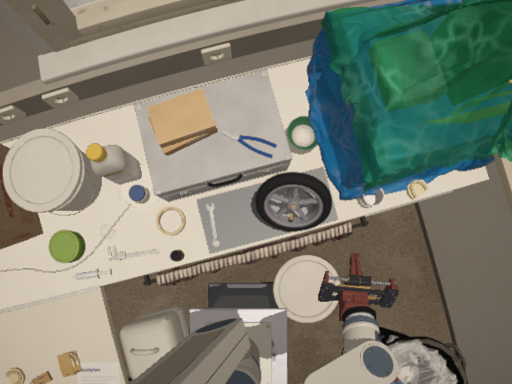

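The top view puts the valve at +1.8° and the side view at -1 to -2°, so it is straight below the hub within error. Surrounding things look unmoved and the hand is well clear. One last check of the tyre ellipse (wheel home, still), then I hand in.

```bash
python3 - <<'E'
from h import *
def ell(f):
    m=(cv2.imread(f).max(2)<45).astype(np.uint8); m[:160]=0;m[240:]=0;m[:,:245]=0;m[:,340:]=0
    c=max(cv2.findContours(m,cv2.RETR_EXTERNAL,cv2.CHAIN_APPROX_NONE)[0],key=cv2.contourArea); return np.round(np.hstack(cv2.fitEllipse(cv2.convexHull(c))),2)
print(ell("pics/top0.png"),ell("pics/t4f_raw.png"))
for f in("t4","t4f"): print([b[1] for b in brass(cv2.imread(f"pics/{f}_raw.png"))])
d=cv2.absdiff(cv2.imread("pics/top0.png"),cv2.imread("pics/t4f_raw.png")).max(2)
print("diff px in objects zone",(d[150:250,0:250]>60).sum(),(d[110:250,335:440]>60).sum(),(d[110:160,280:330]>60).sum())
print(get_tcp_pos(),np.abs(get_qvel()).max()); job_done(); print(get_time())
E
```

```text
[292.95 201.46  57.33  76.19  90.85] [292.98 201.45  57.29  76.03  90.99]
[(np.float64(292.79), np.float64(205.93)), (np.float64(290.87), np.float64(216.78))]
[(np.float64(292.79), np.float64(205.93)), (np.float64(290.83), np.float64(216.67)), (np.float64(326.0), np.float64(228.0))]
diff px in objects zone 0 0 0
[ 0.32999578 -0.29998171  0.35997619] 0.002199505252443979
the job is handed in; nothing more can be done
the job is handed in; nothing more can be done
```

The wheel is turned so the valve sits at the bottom, straight below the hub, and the job is handed in; it gives no verdict. It took about 22 s of the 48 s allowed.

I turned the wheel about 156° clockwise with the shut fingers in a gap without the valve, pushing a single spoke over the top. I then backed off and pushed a last 3° to centre it. The force guards never tripped; the readings I printed, taken after each step, were at most about 2 N.

**Valve angle:** the two cameras disagree slightly. The top view gives about +1.8° and the partly blocked side view about -1 to -2°, against a limit of about 7.5°. The stand's yaw, which I could only estimate at about -6.5 to -7.5°, adds about 2° of uncertainty.

**Wheel still and home:** the valve stayed in place (within 0.1 pixel) in two pictures about 0.5 s apart. The tyre's outline matches the one at the start, so I see no sign of the wheel being drawn forward.

**Things around it:** the areas of the top view around them showed no change from the start picture.

**Hand:** it is well clear of the wheel.

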